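# Start the clamp screw of a pellet press without crossing its thread

## Robot

A 6-joint arm with a two-finger parallel gripper is mounted at the origin on a cart in front of the work surface, level with it; the furniture and walls round the work are solid. World frame = base frame: x ahead of the robot, y to its left, z up, the work surface at z = 0. Lengths are in m, angles in rad, forces in N, time in s.
With the tool pointing down it reaches from about 0.275 to 0.875 m from the base axis. Payload 12.5 kg.
Tool frame: the origin (TCP) lies at the very end of the fingers, on their centre line; the grasp point (between the pads) lies 19 mm behind it; x points along the fingers, y is the direction in which the jaws open and shut, and the axes are right-handed (so a half turn about x gives the same grasp; the last joint's range is limited). The gripper opens to 85 mm and grips with 20 to 120 N. Pads are 22 mm wide; open, the fingers measure 114 mm over their backs; the gripper's body (76 mm by 85 mm) begins 54 mm behind the grasp point. The pads swing forward as they close: fully open they stand 13 mm farther back than shut.
Start: joints at [1.128, 0.351, 1.652, -0, 1.139, -0.085], TCP at [0.193, 0.515, 0.231] pointing down, gripper open.
Joint ranges: [-2.75, 2.75], [-0.79, 2.1], [0.01, 2.65], [-1.57, 4.71], [0.07, 3.14], [-2.87, 2.87]. Speed limits (rad/s): [2.22, 2.22, 2.79, 3.14, 3.14, 3.14].

## Interface

Orientations are given as a 3x3 rotation matrix whose columns are the frame's x, y, z axes.
In Python, from bench import manip gives the robot as it stands. Calls block until the motion is done:
- manip.move_ptp(position, orientation): joint-space move of the TCP to a pose.
- manip.move_l(position, attitude=None, max_speed=0.15): straight line of the TCP; attitude=None keeps the orientation; max_speed is the mean speed in m/s.
- manip.move_j(angles): joint-space move.
- manip.set_gripper(opening, effort=None): opening from 0.0 (shut) to 1.0 (fully open); effort is the grip in N (None keeps the last); returns when the fingers have stopped.
- manip.dwell(seconds).
- manip.inverse_kinematics(position, orientation): joint angles nearest the present ones, or None.
- manip.grab_frame(name): name is "side" or "top" or "wrist"; returns (picture, depth): 384x512x3 uint8, red, green, blue; 384x512 float32, m along the optical axis (not along the pixel's ray), 0 where there is no reading.
- manip.get_calibration(name): a dict with "camera_matrix" (3x3 intrinsics, pixels), "k1" (the pictures are not rectified: a ray, as slopes to the right and down, at radius r is drawn at 1 + k1 r^2 times it, then the intrinsics apply), "R" (3x3) and "t" (3): a world point X has camera coordinates R X + t. Camera axes: x right, y down, z forward; pixel columns grow to the right and rows downward; lengths in m; the calibration is good to about 2 mm. A picture is of the moment at which its call begins: read the wrist's pose just before it. get_calibration takes no time and is no camera call; for the wrist camera it gives the pose at the moment of the call.
A pose or a line that the arm cannot do raises manip.Unreachable and nothing moves.
- manip.sign_off(): hands the job in, once; it reports no verdict.
Trained networks look in the newest picture that a camera, given by its name, has taken for a name from the list of things; names that differ only in an ending like _2 or _b are one class to them, and where a whole thing is asked for, a point or a joint stands for the part that bears it (a point fixed in the world has none). Each returns a list of dicts, best first, with "confidence" (0 to 1); they miss things now and then, are a little off and sometimes report something else, mostly with a low value. They report only what shows in the picture. A call takes as long as a camera call. They do not tell look-alikes from the thing itself.
- manip.look_for(camera, name): "at" ([x, y, z] in m, in world coordinates, good to about 4 mm: the middle of the surface that is visible of it).
Readings, each from a call of its own:
- manip.current_time(): time.
- manip.current_qpos(): joint angles.
- manip.current_joint_vel(): joint speeds.
- manip.current_joint_torque(): joint torques, N m.
- manip.current_ee_pos(): TCP position.
- manip.current_tcp_rot(): TCP orientation.
- manip.current_force(): force on the tool from outside, world axes, zero at the start.
- manip.current_ft_torque(): the same for the moment, N m.
- manip.current_grip_width(): opening from 0.0 (shut) to 1.0 (fully open).
Only numpy, scipy, OpenCV 4.12 (cv2) and the standard library are available. Lean on these libraries where they do the work, as an engineer would, in place of code of your own. Each camera call takes 0.05 s, during which the arm holds its last target.

## Task

One of the two pellet presses has its clamp screw standing proud, not yet in its thread. Start it by hand without crossing the thread: turn the screw backward (anticlockwise from above) until it drops into the start of the thread, then turn it forward one full turn, regrasping as needed. Finish while still holding the started screw by its knurled head, keeping it still, and leave the things standing around undisturbed.

Things in the scene. Friction and masses are not known exactly. Their poses are not given: they have to be found in the camera images.
- clamp_screw: the standing-proud steel clamp screw to be started; origin at the centre of its knurled round head, 34 mm in diameter and 28 mm high, axis upright (z up). It is held upright by its press, so it can only turn about and slide along its axis. Mass about 0.3 kg. At the start the head's centre is 110.5 mm above the bench and its underside 36 mm above the boss; a 22 to 25 mm thick shank runs down from the head into the boss
- screw_turn (a joint): turning angle of the clamp screw in rad, counted anticlockwise seen from above (backward = unscrewing = growing; forward = clockwise = screwing in = falling). The start of the thread is at 0: unstarted, the screw rests on a flat face inside the boss at some angle between about -1.7 and -0.5, and turned backward past 0 it can drop 8 mm into the thread. Backward it is stopped at about 1.85. Friction is low (about 0.05 N m) and it stays where it is left
- screw_height (a joint): height of the clamp screw in m: 0 as it rests unstarted, about -0.008 once dropped into the thread start at angle 0. It falls by its own weight (3 N) if the fingers let go or hold it loosely; a tight grip can keep it from dropping. In the thread it goes down 8 mm a turn when turned forward, so a hand that holds it must follow down; one turn after the drop it is about -0.016. Started, it has 1.4 mm of play along its axis and cannot be pulled out. Lowest about -0.020
- press_open: the steel pellet press that the clamp screw belongs to, fixed to the bench: round foot 84 mm in diameter and 12 mm high, on it an upright threaded boss 44 mm in diameter whose top is 60 mm above the bench; a 12 mm brass nipple sticks out of the boss's side 32 mm from the axis. Origin on the screw's axis at bench height
- press_closed: the other pellet press, alike and fixed, with its screw already in: its head stands 24 mm lower than that of the open press (head centre 86.5 mm above the bench) and does not turn. Origin on its axis at bench height
- crucible: bystander: porcelain crucible, 41 mm wide, 32 mm high, origin under its middle
- ph_strips: bystander: small flat yellow box of test strips, 72 x 18 mm, 9 mm high, origin under its middle
- dropper_0: bystander: brown dropper bottle with a black teat, 37 mm wide, 96 mm high, origin under its middle
- timer: bystander: round white dial timer, 68 mm wide, 48 mm high, origin under its middle
- spatula: bystander: steel spatula lying flat, 152 mm long, origin under its middle
Not all that is in view belongs to the job. What is shaped like the press_open but orange or red is not meant.

How it is judged:
By the outcome, as a careful person would: the job done as asked, in the order asked, and still so for the second after the job is handed in, while the arm keeps its last pose, push and grip.
It also fails if it takes over 64 s, if anything falls off the work surface, if the arm or the gripper's body presses on something with over 40 N, if the wrist force passes 120 N, or if a joint passes its speed limit or range.

## Working session

There is one attempt and no reset: what is moved stays moved. The work goes in short steps, each a Python script; the robot and the scene stay as the last script left them, time stands still between calls to the robot, and variables do not carry over. Pictures are saved under pics/ and viewed, and the job is handed in when it is done.

```bash
ls; mkdir -p pics
python3 - <<'E'
from bench import manip
import cv2,numpy as np
print(manip.current_time())
for n in ["side","top","wrist"]:
    p,d=manip.grab_frame(n); cv2.imwrite(f"pics/{n}0.png",p[:,:,::-1]); np.save(f"/tmp/{n}0.npy",d)
    c=manip.get_calibration(n); print(n,c)
    for o in ["clamp_screw","press_open","press_closed"]:
        print(o,[(np.round(x["at"],3).tolist(),round(x["confidence"],2)) for x in manip.look_for(n,o)])
print(manip.current_time())
E
```

```text
pics
0.0
side {'camera_matrix': array([[370.62814472,   0.        , 255.84880434],
       [  0.        , 370.62814472, 195.22246724],
       [  0.        ,   0.        ,   1.        ]]), 'k1': 0.0198460713610789, 'R': array([[ 0.99847502, -0.05170282,  0.01935105],
       [-0.00682618, -0.46346627, -0.88608827],
       [ 0.05478182,  0.8846049 , -0.46311242]]), 't': array([-0.51966559,  0.10804564,  1.06854423])}
clamp_screw [([0.384, -0.173, 0.111], 0.74), ([0.458, 0.112, 0.102], 0.56), ([0.61, 0.098, 0.104], 0.56), ([0.582, 0.222, 0.103], 0.49), ([0.593, 0.511, 0.106], 0.43)]
press_open [([0.462, 0.108, 0.036], 0.91), ([0.58, 0.218, 0.045], 0.88), ([0.393, -0.178, 0.036], 0.65), ([0.607, 0.091, 0.035], 0.62), ([0.59, 0.509, 0.066], 0.56)]
press_closed [([0.564, -0.174, 0.026], 0.74)]
top {'camera_matrix': array([[417.27304796,   0.        , 254.60499364],
       [  0.        , 417.27304796, 190.92247032],
       [  0.        ,   0.        ,   1.        ]]), 'k1': -0.06006097305857295, 'R': array([[ 0.02322239, -0.99971889,  0.00478079],
       [-0.9883078 , -0.02367762, -0.15062225
[... 308 characters left out ...]
), ([0.385, -0.151, 0.015], 0.65), ([0.575, 0.227, 0.016], 0.58)]
press_closed [([0.559, -0.152, 0.016], 0.74), ([0.396, -0.002, -0.001], 0.25), ([0.456, 0.125, 0.016], 0.17)]
wrist {'camera_matrix': array([[264.70117781,   0.        , 257.04146881],
       [  0.        , 264.70117781, 192.71952953],
       [  0.        ,   0.        ,   1.        ]]), 'k1': 0.018399964723641124, 'R': array([[ 3.50183431e-01,  9.36681095e-01, -3.03226319e-04],
       [ 8.88631005e-01, -3.32117250e-01,  3.16280048e-01],
       [ 2.96152835e-01, -1.11025489e-01, -9.48665821e-01]]), 't': array([-0.55023856, -0.04187489,  0.3804264 ])}
clamp_screw []
press_open [([0.436, 0.139, 0.012], 0.71)]
press_closed []
0.6
```

View pics/side0.png

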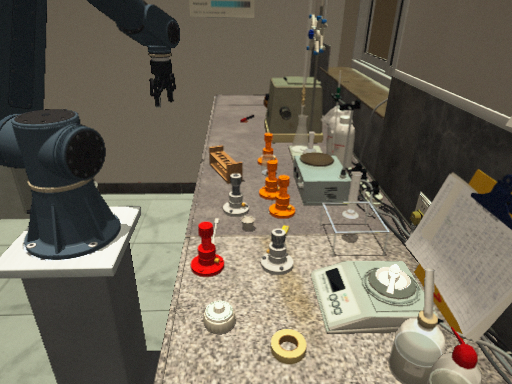

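View pics/top0.png

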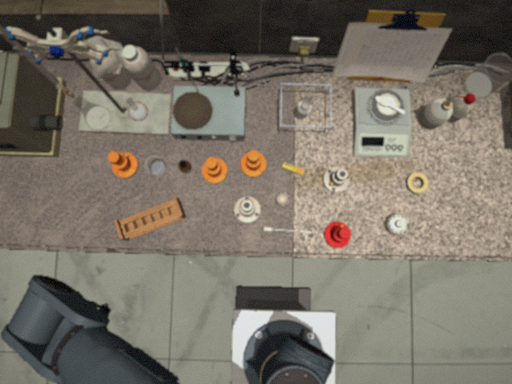

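View pics/wrist0.png

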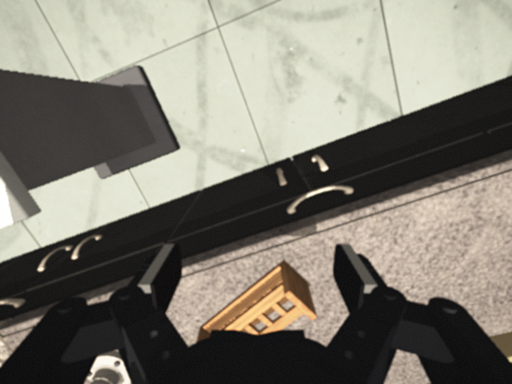

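Grey presses: side (235,195) / top (247,208), and side (278,250) / top (338,180). The orange ones at side (267,150), (270,180), (283,197) and the red one at (206,250) are decoys. I'll confirm which grey press is the open one with enlarged crops and depth.

```bash
cat > h.py <<'E'
import numpy as np,cv2
def cloud(d,c):
    K=c["camera_matrix"];v,u=np.mgrid[0:384,0:512]
    x=(u-K[0,2])/K[0,0];y=(v-K[1,2])/K[1,1]
    X,Y=x.copy(),y.copy()
    for _ in range(6):
        s=1+c["k1"]*(X*X+Y*Y);X,Y=x/s,y/s
    P=np.stack([X*d,Y*d,d],-1)
    W=(P-c["t"])@c["R"]
    W[d<=0]=np.nan
    return W
E
python3 - <<'E'
from bench import manip
import cv2,numpy as np
from h import cloud
s=cv2.imread("pics/side0.png");t=cv2.imread("pics/top0.png")
a=cv2.resize(s[160:285,205:310],None,fx=4,fy=4,interpolation=cv2.INTER_CUBIC)
b=cv2.resize(t[155:235,230:360],None,fx=3,fy=3,interpolation=cv2.INTER_CUBIC)
o=np.zeros((max(a.shape[0],b.shape[0]),a.shape[1]+b.shape[1],3),np.uint8);o[:a.shape[0],:a.shape[1]]=a;o[:b.shape[0],a.shape[1]:]=b
o=cv2.resize(o,(790,int(o.shape[0]*790/o.shape[1])))
cv2.imwrite("pics/crop.png",o)
for n in["top","side"]:
    W=cloud(np.load(f"/tmp/{n}0.npy"),manip.get_calibration(n))
    for q in[(.458,.115),(.56,-.155)]:
        m=(np.hypot(W[...,0]-q[0],W[...,1]-q[1])<.05)
        P=W[m]
        print(n,q,"zmax",np.sort(P[:,2])[-8:].round(3))
        for lo,hi in[(.005,.02),(.055,.066),(.08,.094),(.095,.13),(.115,.13)]:
            k=P[(P[:,2]>lo)&(P[:,2]<hi)]
            if len(k):print(lo,len(k),k.mean(0).round(4),k.min(0).round(3),k.max(0).round(3))
E
```

```text
top (0.458, 0.115) zmax [0.127 0.128 0.128 0.128 0.129 0.129 0.13  0.131]
0.005 347 [0.4588 0.1222 0.0128] [0.421 0.075 0.005] [0.507 0.164 0.02 ]
0.055 51 [0.4524 0.1211 0.0602] [0.441 0.103 0.056] [0.475 0.143 0.066]
0.095 120 [0.4611 0.123  0.122 ] [0.445 0.106 0.096] [0.479 0.139 0.13 ]
0.115 110 [0.4621 0.1232 0.1235] [0.446 0.106 0.116] [0.479 0.139 0.13 ]
top (0.56, -0.155) zmax [0.103 0.104 0.104 0.105 0.105 0.106 0.107 0.107]
0.005 298 [ 0.5598 -0.1544  0.0127] [ 0.513 -0.203  0.005] [ 0.608 -0.119  0.02 ]
0.055 49 [ 0.5603 -0.1519  0.0593] [ 0.546 -0.18   0.055] [ 0.588 -0.138  0.064]
0.08 17 [ 0.5594 -0.1527  0.0865] [ 0.549 -0.178  0.08 ] [ 0.577 -0.143  0.092]
0.095 103 [ 0.5663 -0.1604  0.0997] [ 0.549 -0.176  0.095] [ 0.583 -0.143  0.107]
side (0.458, 0.115) zmax [0.125 0.125 0.125 0.125 0.125 0.125 0.126 0.126]
0.005 209 [0.4587 0.1029 0.0128] [0.42  0.078 0.005] [0.501 0.156 0.02 ]
0.055 67 [0.46   0.1122 0.06  ] [0.44  0.099 0.055] [0.482 0.134 0.066]
0.08 28 [0.4598 0.1141 0.0863] [0.45  0.107 0.08 ] [0.472 0.123 0.092]
0.095 124 [0.4598 0.1125 0.1147] [0.444 0.102 0.096] [0.475 0.133 0.126]
0.115 66 [0.46   0.1157 0.1221] [0.444 0.103 0.116] [0.475 0.133 0.126]
side (0.56, -0.155) zmax [0.102 0.102 0.102 0.102 0.102 0.102 0.103 0.103]
0.005 392 [ 0.5621 -0.1779  0.0132] [ 0.523 -0.204  0.005] [ 0.605 -0.126  0.02 ]
0.055 121 [ 0.5629 -0.1704  0.0603] [ 0.543 -0.185  0.055] [ 0.584 -0.144  0.066]
0.08 66 [ 0.5624 -0.1743  0.0865] [ 0.547 -0.18   0.08 ] [ 0.58  -0.164  0.094]
0.095 105 [ 0.5634 -0.1651  0.1   ] [ 0.547 -0.179  0.095] [ 0.58  -0.146  0.103]
```

View pics/crop.png

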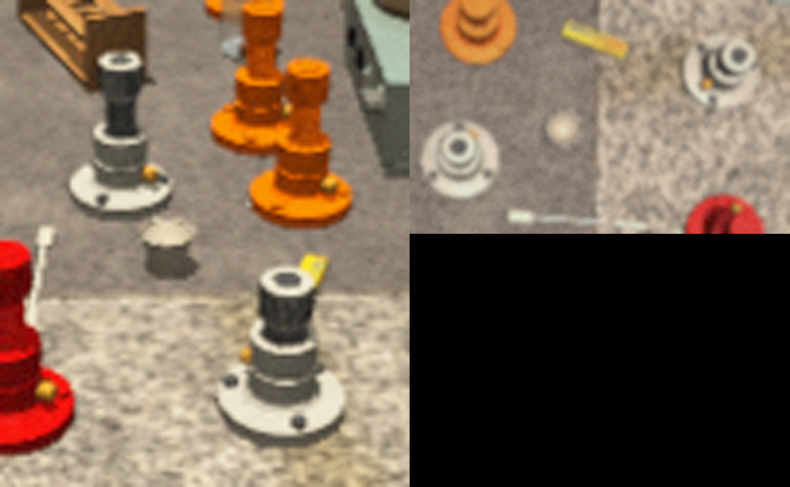

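The open press is the grey one at side (235,195): its head top is at z≈0.125, axis ≈(0.461,0.120). The other grey press is 24 mm lower, as described for press_closed. Next I'll move above it and refine with the wrist camera.

```bash
cat >> h.py <<'E'
def Rg(a):
    # tool x down; jaw y at angle a in xy plane
    y=np.array([np.cos(a),np.sin(a),0]);x=np.array([0,0,-1.]);return np.stack([x,y,np.cross(x,y)],1)
E
python3 - <<'E'
from bench import manip
import cv2,numpy as np
from h import *
R=manip.current_tcp_rot();print(R.round(3)); a0=np.arctan2(R[1,1],R[0,1]);print(a0,manip.current_qpos())
for a in np.arange(-3,3.2,.5):
    q=manip.inverse_kinematics([.461,.12,.16],Rg(a)); print(round(a,2),None if q is None else np.round(q,3))
E
```

```text
[[ 0.     0.35   0.937]
 [ 0.     0.937 -0.35 ]
 [-1.     0.     0.   ]]
1.2130218377863304 [ 1.12842485e+00  3.50654414e-01  1.65181998e+00 -7.68099834e-06
  1.13909088e+00 -8.45937742e-02]
-3.0 None
-2.5 [ 0.157  0.313  1.908 -0.     0.921  2.657]
-2.0 [ 0.157  0.313  1.908 -0.     0.921  2.157]
-1.5 [ 0.157  0.313  1.908 -0.     0.921  1.657]
-1.0 [ 0.157  0.313  1.908 -0.     0.921  1.157]
-0.5 [ 0.157  0.313  1.908 -0.     0.921  0.657]
0.0 [ 0.157  0.313  1.908 -0.     0.921  0.157]
0.5 [ 0.157  0.313  1.908 -0.     0.921 -0.343]
1.0 [ 0.157  0.313  1.908 -0.     0.921 -0.843]
1.5 [ 0.157  0.313  1.908 -0.     0.921 -1.343]
2.0 [ 0.157  0.313  1.908 -0.     0.921 -1.843]
2.5 [ 0.157  0.313  1.908 -0.     0.921 -2.343]
3.0 [ 0.157  0.313  1.908 -0.     0.921 -2.843]
```

Run:
```python
from bench import manip
import cv2,numpy as np
from h import *
t0=manip.current_time()
manip.move_ptp([.461,.12,.175],Rg(.85)); print(manip.current_time()-t0)
manip.set_gripper(.65,20);print(manip.current_time()-t0,manip.current_grip_width())
c=manip.get_calibration("wrist");p,d=manip.grab_frame("wrist")
np.save("/tmp/w1.npy",d)
o=p[:,:,::-1].copy();cv2.imwrite("pics/w1.png",o)
W=cloud(d,c)
m=(np.hypot(W[...,0]-.461,W[...,1]-.12)<.03)&(W[...,2]>.1)
P=W[m];print(len(P),P.mean(0),P.min(0),P.max(0))
k=P[P[:,2]>.119];print(len(k),k.mean(0),(k.min(0)+k.max(0))/2,k.max(0)-k.min(0))
(u,r)=cv2.minEnclosingCircle((k[:,:2]*1e4).astype(np.float32));print(u,r)
print(manip.current_force(),manip.current_ee_pos())
```

```text
1.75
2.1583 0.65166298220008
14170 [0.45210923 0.12763875 0.23825795] [0.43184716 0.09147924 0.10005548] [0.48667067 0.14980923 0.27368485]
13918 [0.4521197  0.1275411  0.24057998] [0.45925891 0.12064423 0.19644002] [0.05482351 0.05832999 0.15448966]
(4609.76611328125, 1200.3514404296875) 299.9293518066406
[ 0.00231543  0.37771657 -0.14973218] [0.46098542 0.12009844 0.17499884]
```

View pics/w1.png

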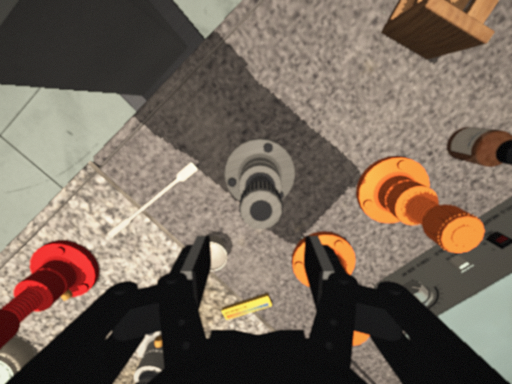

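The wrist view shows the grey head's top at about (261,208), roughly centred between the fingers. I'll fit its disc from the depth.

Run:
```python
from bench import manip
import cv2,numpy as np
from h import *
c=manip.get_calibration("wrist");d=np.load("/tmp/w1.npy");W=cloud(d,c)
u0,v0,u1,v1=235,185,290,235
S=W[v0:v1,u0:u1].reshape(-1,3)
k=S[(S[:,2]>.119)&(S[:,2]<.131)];print(len(k),k.mean(0),np.percentile(k,[2,98],axis=0))
(u,r)=cv2.minEnclosingCircle((k[:,:2]*1e4).astype(np.float32));print(u,r)
# base foot centre
S=W[130:230,215:310].reshape(-1,3);f=S[(S[:,2]>.008)&(S[:,2]<.016)];(u,r)=cv2.minEnclosingCircle((f[:,:2]*1e4).astype(np.float32));print("foot",u,r,np.median(f[:,2]))
img=cv2.imread("pics/w1.png");cv2.imwrite("pics/w1c.png",cv2.resize(img[130:240,210:320],None,fx=5,fy=5,interpolation=cv2.INTER_CUBIC))
```

```text
1388 [0.46073852 0.12511164 0.12379328] [[0.44589118 0.10965493 0.11980658]
 [0.47644683 0.14001218 0.12543534]]
(4619.5166015625, 1237.7945556640625) 180.9990234375
foot (4618.6650390625, 1243.9190673828125) 417.5446472167969 0.012951723635467628
```

View pics/w1c.png

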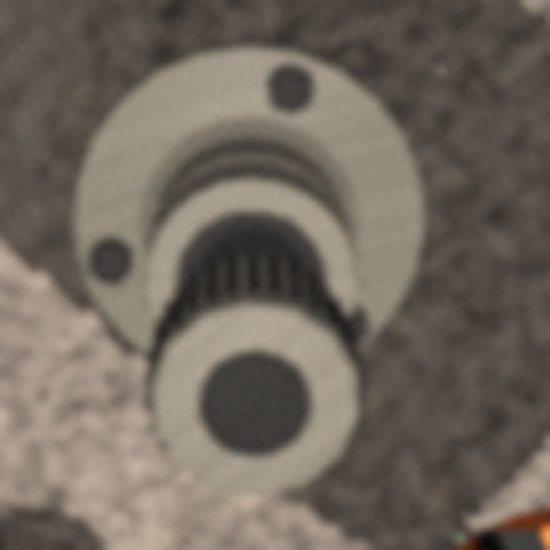

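Run:
```python
from bench import manip
import cv2,numpy as np
from h import *
t0=manip.current_time()
C=[.4612,.1228];a=.85
manip.move_ptp([*C,.13],Rg(a));manip.move_l([*C,.088],max_speed=.08)
f0=np.array(manip.current_force());print(f0)
manip.set_gripper(.0,20)
print(manip.current_time()-t0,manip.current_grip_width())
f=np.array(manip.current_force());print(f, "jaw",(f-f0)[:2]@Rg(a)[:2,1],"perp",(f-f0)[:2]@Rg(a)[:2,2],manip.current_ft_torque(),manip.current_ee_pos())
p,d=manip.grab_frame("wrist");cv2.imwrite("pics/w2.png",p[:,:,::-1])
```

```text
[ 0.21442694  0.08223014 -0.21164833]
1.2916999999999996 0.38682245139968496
[0.01951657 0.59164637 1.90254632] jaw 0.25407687329420303 perp -0.4826384745423167 [ 0.16422717 -0.02030961  0.00756162] [0.46163891 0.1229482  0.08847656]
```

View pics/w2.png

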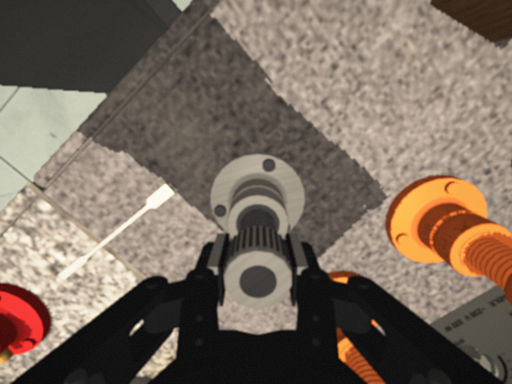

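```bash
cat >> h.py <<'E'
from bench import manip
def headz(save=None):
    c=manip.get_calibration("wrist");p,d=manip.grab_frame("wrist")
    if save: cv2.imwrite(save,p[:,:,::-1])
    W=cloud(d,c)[262:300,240:278].reshape(-1,3);z=W[:,2];k=(z>.06)&(z<.14)
    return np.median(z[k]).round(4),np.percentile(z[k],90).round(4)
def to(C,z,a):
    q=manip.inverse_kinematics([*C,z],Rg(a)); assert q is not None
    manip.move_j(q)
def st(a,tag=""):
    f=np.array(manip.current_force());R=Rg(a)
    print(tag,"t",round(manip.current_time(),2),"a",round(a,3),"F",f.round(2),"jaw",round(f[:2]@R[:2,1],2),"perp",round(f[:2]@R[:2,2],2),"Tz",round(manip.current_ft_torque()[2],3),"w",round(manip.current_grip_width(),3),"ee",np.round(manip.current_ee_pos(),4),"head",headz())
E
python3 - <<'E'
from h import *
C=[.4612,.1228];a=.85;z=.088
st(a,"start")
manip.set_gripper(0,35)
for i in range(2):
    a+=.3; to(C,z,a); st(a,"turned")
    manip.set_gripper(.5,35); st(a,"open")
    manip.set_gripper(0,35); st(a,"closed")
E
```

```text
start t 4.15 a 0.85 F [1.16 1.49 3.1 ] jaw 1.89 perp -0.11 Tz -0.002 w 0.388 ee [0.4616 0.1229 0.0884] head (np.float64(0.1242), np.float64(0.1249))
turned t 4.81 a 1.15 F [2.7  3.51 4.5 ] jaw 4.31 perp 1.03 Tz 0.058 w 0.383 ee [0.4618 0.123  0.0883] head (np.float64(0.124), np.float64(0.1247))
open t 5.12 a 1.15 F [-0.94 -0.31  0.51] jaw -0.66 perp -0.73 Tz -0.046 w 0.501 ee [0.4606 0.1226 0.0876] head (np.float64(0.1244), np.float64(0.1251))
closed t 5.4 a 1.15 F [-0.07  2.75  1.29] jaw 2.48 perp -1.19 Tz -0.003 w 0.388 ee [0.4612 0.123  0.088 ] head (np.float64(0.1244), np.float64(0.1251))
turned t 5.84 a 1.45 F [-0.73  3.78  0.42] jaw 3.67 perp -1.18 Tz 0.081 w 0.389 ee [0.4613 0.1229 0.0881] head (np.float64(0.1244), np.float64(0.1251))
open t 6.15 a 1.45 F [ 0.4  -0.22  0.54] jaw -0.17 perp 0.42 Tz -0.043 w 0.498 ee [0.461  0.1226 0.0879] head (np.float64(0.1244), np.float64(0.1251))
closed t 6.43 a 1.45 F [-0.32  3.7   1.36] jaw 3.64 perp -0.76 Tz -0.001 w 0.384 ee [0.4614 0.123  0.0881] head (np.float64(0.1243), np.float64(0.1251))
```

Run:
```python
from h import *
C=[.4612,.1228];a=1.45;z=.088
for i in range(6):
    a+=.22; to(C,z,a); st(a,"turned")
    manip.set_gripper(.5,35); manip.dwell(.15); st(a,"open")
    if headz()[0]<.120: break
    manip.set_gripper(0,35)
headz("pics/w3.png")
```

```text
turned t 6.81 a 1.67 F [-0.68  4.48  1.48] jaw 4.53 perp -0.23 Tz -0.013 w 0.385 ee [0.4614 0.123  0.0881] head (np.float64(0.1243), np.float64(0.125))
open t 7.27 a 1.67 F [ 0.11  0.43 -0.91] jaw 0.41 perp 0.15 Tz 0.003 w 0.503 ee [0.4611 0.1226 0.0879] head (np.float64(0.1244), np.float64(0.1251))
turned t 7.92 a 1.89 F [-0.44  4.15  1.86] jaw 4.08 perp 0.89 Tz 0.071 w 0.385 ee [0.4613 0.123  0.0881] head (np.float64(0.1242), np.float64(0.125))
open t 8.38 a 1.89 F [-0.4   0.33  0.12] jaw 0.43 perp -0.27 Tz 0.002 w 0.498 ee [0.4612 0.1227 0.0879] head (np.float64(0.1244), np.float64(0.1252))
turned t 9.04 a 2.11 F [-0.02  2.06 -3.83] jaw 1.78 perp 1.04 Tz 0.013 w 0.387 ee [0.461  0.1229 0.0878] head (np.float64(0.124), np.float64(0.1247))
open t 9.5 a 2.11 F [-0.8  -0.77 -0.11] jaw -0.25 perp -1.08 Tz 0.038 w 0.5 ee [0.4613 0.1227 0.0881] head (np.float64(0.1166), np.float64(0.1174))
```

It dropped 7.8 mm between a=1.89 and 2.11. Next: follow it down, grip, and turn forward with 1.27 mm/rad descent.

Run:
```python
from h import *
C=[.4612,.1229];a=2.11;z=.0802
manip.move_l([*C,z],max_speed=.05); st(a,"down")
manip.set_gripper(0,40); st(a,"grip")
for i in range(8):
    da=4.6/8; a-=da; z-=da*.008/(2*np.pi)
    to(C,z,a); st(a,"fwd")
    if np.linalg.norm(manip.current_force())>30: break
print(a,z)
headz("pics/w4.png")
```

```text
down t 9.96 a 2.11 F [ 0.58 -0.68  0.99] jaw -0.88 perp 0.14 Tz -0.069 w 0.5 ee [0.4609 0.1229 0.0797] head (np.float64(0.1167), np.float64(0.1174))
grip t 10.24 a 2.11 F [-1.72  1.2  -0.03] jaw 1.91 perp -0.86 Tz -0.011 w 0.382 ee [0.4611 0.123  0.0803] head (np.float64(0.1166), np.float64(0.1173))
fwd t 10.9 a 1.535 F [-2.21  3.51  1.5 ] jaw 3.43 perp -2.34 Tz -0.093 w 0.387 ee [0.4611 0.123  0.0795] head (np.float64(0.1158), np.float64(0.1165))
fwd t 11.56 a 0.96 F [-2.46  4.03  2.01] jaw 1.89 perp -4.33 Tz -0.049 w 0.385 ee [0.4612 0.123  0.0788] head (np.float64(0.1151), np.float64(0.1158))
fwd t 12.22 a 0.385 F [-2.97  4.82  2.45] jaw -0.94 perp -5.58 Tz -0.097 w 0.382 ee [0.4611 0.123  0.078 ] head (np.float64(0.1143), np.float64(0.1151))
fwd t 12.88 a -0.19 F [-1.75  5.26  1.95] jaw -2.72 perp -4.83 Tz -0.075 w 0.386 ee [0.4611 0.1231 0.0773] head (np.float64(0.1136), np.float64(0.1143))
fwd t 13.53 a -0.765 F [-1.94  6.42  1.51] jaw -5.84 perp -3.29 Tz -0.062 w 0.386 ee [0.4612 0.1232 0.0765] head (np.float64(0.1129), np.float64(0.1137))
fwd t 14.19 a -1.34 F [0.15 7.   1.01] jaw -6.78 perp -1.75 Tz -0.091 w 0.387 ee [0.4615 0.1233 0.0759] head (np.float64(0.1123), np.float64(0.113))
fwd t 14.85 a -1.915 F [ 0.45  4.92 -0.07] jaw -4.78 perp 1.24 Tz -0.086 w 0.382 ee [0.4618 0.1231 0.0752] head (np.float64(0.1116), np.float64(0.1124))
fwd t 15.51 a -2.49 F [ 0.96  3.38 -0.34] jaw -2.81 perp 2.11 Tz -0.027 w 0.388 ee [0.4616 0.1229 0.0744] head (np.float64(0.1108), np.float64(0.1116))
-2.4899999999999998 0.0743430980942183
```

View pics/w4.png

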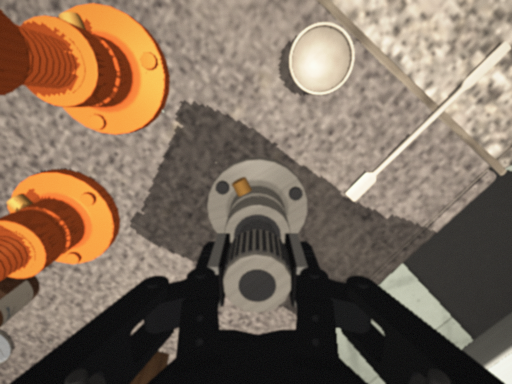

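Going well: the head is still central at (258,285) and nothing nearby has been touched. Now I'll regrasp and do the remainder.

Run:
```python
from h import *
C=[.4612,.1231];a=-2.49;z=.07434
manip.set_gripper(.55,40);manip.dwell(.1); st(a,"open")
a+=2.0; to(C,z,a); st(a,"back")
manip.set_gripper(0,40); st(a,"grip")
rem=2*np.pi+.25-4.6
for i in range(4):
    da=rem/4; a-=da; z-=da*.008/(2*np.pi)
    to(C,z,a); st(a,"fwd")
print(a,z)
headz("pics/w5.png")
manip.dwell(.5); st(a,"still")
p,d=manip.grab_frame("side");cv2.imwrite("pics/s5.png",p[:,:,::-1])
print(manip.current_joint_vel())
```

```text
open t 16.0 a -2.49 F [ 0.64 -0.3   0.07] jaw -0.32 perp -0.63 Tz -0.024 w 0.551 ee [0.4611 0.1228 0.0743] head (np.float64(0.1109), np.float64(0.1116))
back t 17.79 a -0.49 F [-0.18  0.16 -0.19] jaw -0.24 perp -0.05 Tz 0.053 w 0.55 ee [0.4612 0.1231 0.0743] head (np.float64(0.1109), np.float64(0.1116))
grip t 18.11 a -0.49 F [-0.7  -0.25  0.76] jaw -0.5 perp 0.55 Tz -0.083 w 0.389 ee [0.4611 0.1231 0.0744] head (np.float64(0.1108), np.float64(0.1115))
fwd t 18.69 a -0.973 F [-1.45  1.23  1.75] jaw -1.84 perp 0.51 Tz -0.069 w 0.385 ee [0.4611 0.1232 0.0737] head (np.float64(0.1101), np.float64(0.1109))
fwd t 19.27 a -1.457 F [-0.87  2.11  3.08] jaw -2.19 perp 0.62 Tz -0.047 w 0.38 ee [0.4611 0.1232 0.0731] head (np.float64(0.1095), np.float64(0.1103))
fwd t 19.86 a -1.94 F [-2.22  1.85  0.76] jaw -0.92 perp 2.74 Tz -0.058 w 0.384 ee [0.4612 0.1232 0.0725] head (np.float64(0.1089), np.float64(0.1096))
fwd t 20.44 a -2.423 F [-2.18  2.23  2.32] jaw 0.18 perp 3.11 Tz -0.06 w 0.383 ee [0.4612 0.1231 0.0719] head (np.float64(0.1083), np.float64(0.1091))
-2.423185307179587 0.07187859201959794
still t 21.04 a -2.423 F [-2.27  3.65  2.83] jaw -0.69 perp 4.24 Tz -0.015 w 0.384 ee [0.4612 0.1231 0.0719] head (np.float64(0.1083), np.float64(0.109))
[-0.00018561  0.00049492  0.00072242  0.00070033 -0.00077878  0.00187016]
```

View pics/w5.png

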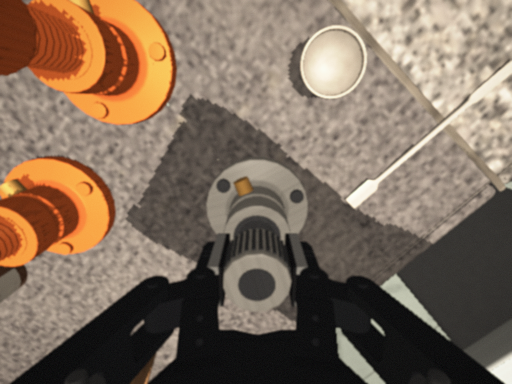

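View pics/s5.png

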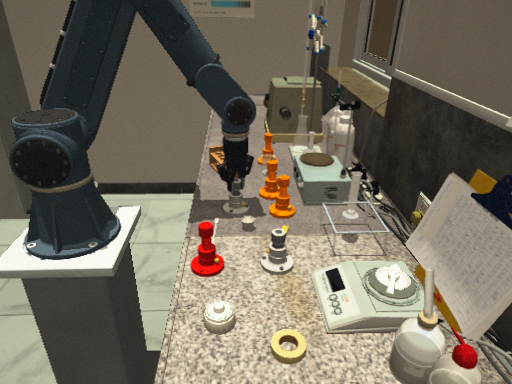

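```bash
python3 -c "
from bench import manip
manip.sign_off();print(manip.current_time())"
```

```text
the job is handed in; nothing more can be done
the job is handed in; nothing more can be done
```

The clamp screw on the open press is started, about one full turn in, and I handed the job in at about 21 s with the gripper still holding the head.

- **Which press:** I picked the grey one whose head top stood at about 0.125 m. The other grey press was 24 mm lower, and the orange and red ones were decoys.
- **Backward:** I turned it in small steps, letting go after each to see if it fell. It dropped 7.8 mm after about 1.26 rad.
- **Forward:** I turned it 6.53 rad, one turn plus 0.25 rad of margin, with one regrasp, following it down as it went in.
- **Last checks:**
  - The head was 16.1 mm below its starting height; the target was about 16 mm.
  - The wrist force was about 5 N and the arm was standing still.
  - When I let go for the regrasp, the head stayed at the same height, so it was properly seated in the thread.
  - The crucible, spatula and presses looked undisturbed in the last pictures. I did not measure them, and I did not check the timer, dropper bottle or strip box individually.
- **Not checked:** the turn angle comes from the wrist joint and the head height, not from a mark on the screw. The measured descent was slightly short of nominal, so the grip may have slipped by about 0.1 rad, which is within the margin.

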